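Turn two crooked stack-nest kitchen tubs until they stack

TASK

The two fruit tubs were left crooked on their egg baskets. Turn the orange tub clockwise and the blue tub anticlockwise (seen from above), by pushing gently, until each tub's feet drop into their seats so that it stands level and stacked; never let a tub drop down to nest on the eggs, and leave the other things on the counter where they are.

Things in the scene. Friction and masses are not known exactly. Their poses are not given: they have to be found in the camera images.
- orange_tub: Orange round tub with fruit fixed in it, 0.32 to 0.52 kg, loose, rim 170 mm across, 50 mm above the origin. Origin: on its axis, level with the undersides of its four rounded feet (at +x, +y, -x, -y, 82 mm out); z up. A spigot below centres it in the base's ring with 2 mm of play. Feet on the ring: origin 70 mm above the counter; in the seats: 64 mm.
- blue_tub: Blue round tub with fruit fixed in it, 0.32 to 0.52 kg, loose, rim 170 mm across, 50 mm above the origin. Origin: on its axis, level with the undersides of its four rounded feet (at +x, +y, -x, -y, 82 mm out); z up. A spigot below centres it in the base's ring with 2 mm of play. Feet on the ring: origin 70 mm above the counter; in the seats: 64 mm.
- orange_ear (a point): Middle of one of the orange tub's two ears, on its +x side, 108 mm from its axis, 30 mm above its origin; the other is opposite. An ear is an upright tab 8 mm thick (faces to the tub's +y, -y), 97 to 119 mm from the axis, 10 to 50 mm above the origin, free on both sides. Pushing it sideways slides the tub round at 1 to 5 N.
- blue_ear (a point): Middle of one of the blue tub's two ears, on its +x side, 108 mm from its axis, 30 mm above its origin; the other is opposite. An ear is an upright tab 8 mm thick (faces to the tub's +y, -y), 97 to 119 mm from the axis, 10 to 50 mm above the origin, free on both sides. Pushing it sideways slides the tub round at 1 to 5 N.
- orange_foot (a point): Underside of the foot on the orange tub's +x side, 75 mm from its axis. From above, its seat lies 14 to 48 degrees clockwise of its start, exact angle unknown. There the feet drop 6 mm and the ear then resists firmly (over 10 N); pushed on hard, the tub is levered up out of its seats. Turned anticlockwise, the feet fall through the gaps: the tub drops over 25 mm and nests.
- blue_foot (a point): Underside of the foot on the blue tub's +x side, 75 mm from its axis. From above, its seat lies 14 to 48 degrees anticlockwise of its start, exact angle unknown. There the feet drop 6 mm and the ear then resists firmly (over 10 N); pushed on hard, the tub is levered up out of its seats. Turned clockwise, the feet fall through the gaps: the tub drops over 25 mm and nests.
- orange_base: White round egg basket, 188 mm across, fixed, upright, under the orange tub. Origin: centre of its underside, on the counter. Its top ring (radius 64 to 92 mm, 70 mm above the origin) has four seats 6 mm deep and, 25 degrees further clockwise of each, a gap right through. The ring may sit at any angle: the basket's axes do not tell where the seats are.
- blue_base: White round egg basket, 188 mm across, fixed, upright, under the blue tub. Origin: centre of its underside, on the counter. Its top ring (radius 64 to 92 mm, 70 mm above the origin) has four seats 6 mm deep and, 25 degrees further anticlockwise of each, a gap right through. The ring may sit at any angle: the basket's axes do not tell where the seats are.
- sponge: Yellow sponge block 100 x 60 x 30 mm lying between the towers; bystander. Origin: centre of underside.
- jar: Amber jar, 60 mm across, 90 mm tall, between the towers; bystander. Origin: centre of underside.
- green_bottle: Green bottle, 68 mm across, 200 mm tall, at the back; bystander. Origin: centre of underside.
- soap: White bottle with blue cap, 60 mm across, 130 mm tall, at the back; bystander. Origin: centre of underside.
- tumbler: Copper tumbler, 72 mm across, 110 mm tall, at the back; bystander. Origin: centre of underside.
- bowl: Black bowl, 130 mm across, 55 mm tall, at the left; bystander. Origin: centre of underside.
- brush: Green washing-up brush 200 mm long lying at the right; bystander. Origin: middle of its underside.
Not all that is in view belongs to the job. What is meant by the orange_tub is not red, and is the larger of those in its own colour.

How it is judged:
By the outcome, as a careful person would: the job done as asked, in the order asked, and still so for the second after the job is handed in, with the robot touching nothing.
It also fails if it takes over 54 s, if anything falls off the work surface, if the arm or the gripper's body presses on something with over 40 N, if the wrist force passes 120 N, or if a joint passes its speed limit or range.

ROBOT

A 6-joint arm with a two-finger parallel gripper is mounted at the origin on the work surface. World frame = base frame: x ahead of the robot, y to its left, z up, the work surface at z = 0. Lengths are in m, angles in rad, forces in N, time in s.
With the tool pointing down it reaches from about 0.325 to 0.9 m from the base axis. Payload 3.5 kg.
Tool frame: the origin (TCP) lies at the very end of the fingers, on their centre line; the grasp point (between the pads) lies ctrl.grasp_offset behind it (ctrl.grasp_offset is the distance from the TCP to the grasp point, in m); y points along the fingers, x is the direction in which the jaws open and shut, and the axes are right-handed (so a half turn about y gives the same grasp; the last joint's range is limited). The gripper opens to 85 mm and grips with 20 to 120 N. Pads are 22 mm wide; open, the fingers measure 114 mm over their backs; the gripper's body (76 mm by 85 mm) begins 54 mm behind the grasp point. The pads swing forward as they close: fully open they stand 13 mm farther back than shut.
Start: joints at [1.227, 0.276, -0.026, 1.268, 0, 1.467], TCP at [0.149, 0.607, 0.231] pointing down, gripper open.
Joint ranges: [-3.12, 3.12], [-0.85, 1.88], [-1.08, 1.24], [-1.95, 2.15], [-1.57, 1.53], [-3.14, 3.14]. Speed limits (rad/s): [2.57, 2.57, 3.14, 3.14, 3.14, 3.14].

INTERFACE

Orientations are given as a unit quaternion [w, x, y, z].
In Python, from bench import ctrl gives the robot as it stands.
- The arm moves only by the tool move_arm, never from a script. Its argument "deltas" is a list of rows, each a list of 7 numbers: the shift along the tool's x, y, z in mm, then the turn, a rotation vector about the tool's x, y, z in rad, then the gripper command: -1 is fully open, 1 is shut, values between are in proportion. In form: [[tx, ty, tz, wx, wy, wz, gripper], ...]. A call has 1 to 5 rows; each row is the pose to reach, as a shift and turn from the pose commanded when the call began, along the tool's axes at that moment; what a row does not reach only later rows make up. A row lasts 1/12 s, in which the tool goes at most 41.7 mm and 7.16 degrees, less where a joint would pass 70% of its speed; a pose out of reach is approached as far as the arm can. A call with a gripper value outside its range is refused whole. The fingers move at their own pace and stop on an object; the grip force is fixed at half the most. Time passes only in rows, so rows that repeat a pose let the fingers close. It gives the time, the measured TCP pose, the force and the opening at its end, in the units of the state.
- ctrl.sense(): the state, without advancing time (a new reading comes with each control period).
- ctrl.get_image(name): name is "scene" or "top"; returns the picture (384x512x3 uint8, blue, green, red); there is no depth.
- ctrl.get_calibration(name): a dict with "vfov" (degrees; the focal length in pixels is half the picture's height over the tangent of half this angle, whatever the lens; pixels are square), "cx", "cy" (the principal point, pixels), "T" (4x4, takes a point from camera to world coordinates). Camera axes: x right, y down, z forward; pixel columns grow to the right and rows downward; lengths in m; the calibration is good to about 2 mm. A picture is of the moment at which its call begins. get_calibration takes no time and is no camera call.
- ctrl.finish_job(): hands the job in, once; it reports no verdict.
The state is a dict: "clock": time; "joint_positions": joint angles; "dq": joint speeds; "joint_efforts": joint torques, N m; "eef_pos": TCP position; "ee_rot": TCP orientation; "force": force on the tool from outside, world axes, zero at the start; "moment": the same for the moment, N m; "finger_gap": finger opening in m.
Only numpy, scipy, OpenCV 4.12 (cv2) and the standard library are available. Lean on these libraries where they do the work, as an engineer would, in place of code of your own. Each camera call takes 0.05 s, during which the arm holds its last target. There are 200 camera calls.

## Working session

There is one attempt and no reset: what is moved stays moved. The work goes in short steps, Python scripts to look and compute and a tool call to move; the robot and the scene stay as the last step left them, time stands still between calls to the robot, and variables do not carry over. Pictures are saved under pics/ and viewed, about 8 in all and at most 12, crops included, and the job is handed in when it is done.

Besides the shell and the picture viewer there is one more tool, called after "Request:" in YAML: its name, and indented under it one key for each argument. move_arm: Moves the arm, as the interface text tells. Its arguments: {"type":"object","properties":{"deltas":{"type":"array"}},"required":["deltas"]}

```bash
ls; mkdir -p pics
python3 - <<'E'
from bench import ctrl
import cv2
for n in("scene","top"):
    cv2.imwrite(f"pics/{n}0.png",ctrl.get_image(n)); c=ctrl.get_calibration(n); print(n,c)
print(ctrl.sense(),ctrl.grasp_offset)
E
```

```text
pics
scene {'vfov': 55.23054832923512, 'cx': 256.6425677782324, 'cy': 192.7754120355088, 'T': array([[ 0.3619019 ,  0.66626965, -0.65200596,  1.41247735],
       [ 0.93221366, -0.26028414,  0.25145548, -0.36362691],
       [-0.00216966, -0.69881108, -0.71530299,  1.08240862],
       [ 0.        ,  0.        ,  0.        ,  1.        ]])}
top {'vfov': 53.50325905965977, 'cx': 256.28505767603593, 'cy': 191.23633482940758, 'T': array([[-0.02757064, -0.99033648,  0.13591731,  0.35437816],
       [-0.99951959,  0.02923764,  0.01028352, -0.0070212 ],
       [-0.01415805, -0.13556849, -0.99066681,  1.35023968],
       [ 0.        ,  0.        ,  0.        ,  1.        ]])}
{'clock': 0.1, 'joint_positions': array([ 1.22656786e+00,  2.77068037e-01, -2.77912508e-02,  1.26799456e+00,
       -1.09174445e-05,  1.46740911e+00]), 'dq': array([-0.00154198, -0.00207512,  0.00332712,  0.00096472, -0.0005683 ,
        0.00084065]), 'joint_efforts': array([ 3.11505246e-04, -4.46707034e+01,  2.96129179e+01,  8.47603544e-03,
       -1.27817011e-04,  9.14367803e-06]), 'eef_pos': array([0.14883285, 0.60627093, 0.23024224]), 'ee_rot': array([-0.55605304,  0.55683435,  0.43570031, -0.43692763]), 'force': array([ 0.6005185 , -1.07483591, -0.45617542]), 'moment': array([ 0.04683537, -0.0286265 , -0.02849884]), 'finger_gap': 0.08529863419425378} 0.0187
```

View pics/scene0.png

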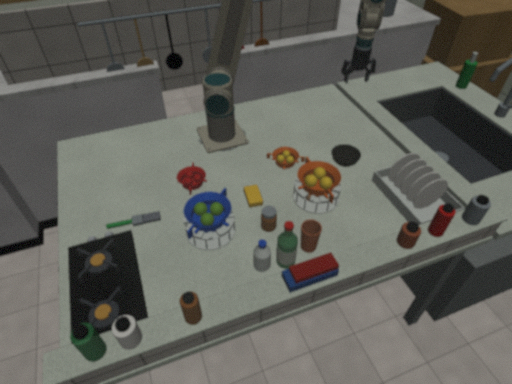

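View pics/top0.png

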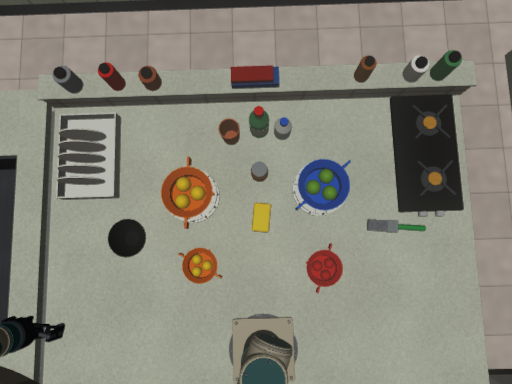

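Two orange tubs are in the top view: the larger at (188,192) on a white basket, and a smaller one at (200,265) on the counter. The larger one fits. The red tub at (324,268) is not meant, and the blue tub is at (324,186). I'll confirm with an enlarged crop.

```bash
cat > h.py <<'E'
import numpy as np, cv2
from bench import ctrl
def w(n,uv,z):
    c=ctrl.get_calibration(n); f=192/np.tan(np.radians(c["vfov"]/2)); T=c["T"]
    d=T[:3,:3]@[(uv[0]-c["cx"])/f,(uv[1]-c["cy"])/f,1]; o=T[:3,3]
    return o+d*(z-o[2])/d[2]
def p(n,P):
    c=ctrl.get_calibration(n); f=192/np.tan(np.radians(c["vfov"]/2))
    q=np.linalg.inv(c["T"])@[*P,1]; return q[0]/q[2]*f+c["cx"],q[1]/q[2]*f+c["cy"]
E
python3 - <<'E'
from h import *
im=cv2.imread("pics/top0.png")
k=lambda x,y:cv2.resize(im[y-50:y+50,x-50:x+50],(400,400),interpolation=cv2.INTER_CUBIC)
A=np.hstack([k(188,192),k(324,186)])
for i in range(0,800,80): cv2.line(A,(i,0),(i,6),(255,255,255),1)
cv2.imwrite("pics/crop0.png",A)
hsv=cv2.cvtColor(im,cv2.COLOR_BGR2HSV)
for nm,lo,hi,c in(("o",(3,120,90),(13,255,255),(188,192)),("b",(108,120,60),(128,255,255),(324,186))):
    m=cv2.inRange(hsv,lo,hi); M=np.zeros_like(m); x,y=c; M[y-45:y+45,x-45:x+45]=m[y-45:y+45,x-45:x+45]
    op=cv2.morphologyEx(M,cv2.MORPH_CLOSE,np.ones((25,25)));op=cv2.morphologyEx(op,cv2.MORPH_OPEN,cv2.getStructuringElement(2,(21,21)))
    cn=max(cv2.findContours(op,0,1)[0],key=cv2.contourArea); print(nm,cv2.fitEllipse(cn),cv2.boundingRect(cn))
    e=cv2.fitEllipse(cn)[0]; C=w("top",e,.12);print("axis",C)
    ys,xs=np.nonzero(M)
    P=np.array([w("top",(a,b),.11) for a,b in zip(xs,ys)]); r=np.hypot(*(P-C)[:,:2].T); s=(r>.098)&(r<.13)
    an=np.degrees(np.arctan2(P[s,1]-C[1],P[s,0]-C[0])); print(np.sort(an.round()))
E
```

```text
o ((186.3783416748047, 191.67910766601562), (49.29862594604492, 50.36161422729492), 41.03846740722656) (162, 166, 50, 52)
axis [0.52844742 0.23419327 0.12      ]
[ -4.  -2.  -2.  -2.  -2.  -2.  -2.  -0.  -0.  -0.  -0.  -0. 174. 175.
 175. 175. 175. 176. 176. 176. 176. 177. 177. 177. 178. 178. 178. 178.
 178. 178.]
b ((323.3502197265625, 184.29881286621094), (48.022518157958984, 56.90131378173828), 53.93928146362305) (298, 160, 52, 50)
axis [ 0.53953137 -0.21345488  0.12      ]
[-51. -51. -51. -51. -50. -50. -50. -50. -50. -49. -49. -49. -48. 128.
 128. 129. 129. 130. 130. 130. 130. 131. 131. 131. 131.]
```

View pics/crop0.png

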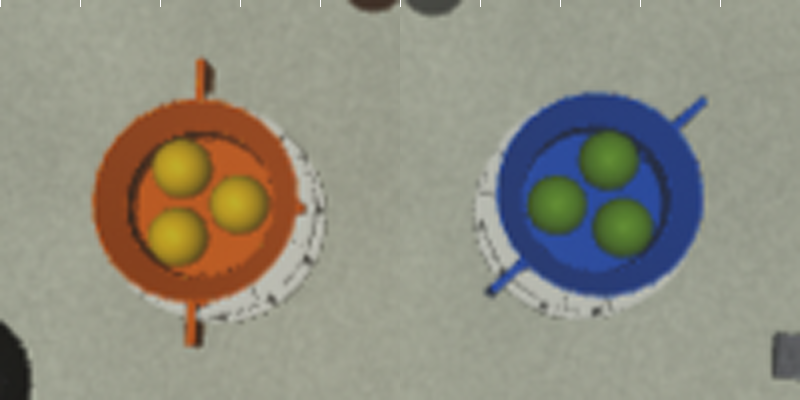

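The crop confirms it. The large orange tub is at crop (195,200), centred over its white basket, with ears at crop (201,75) and (193,330). The blue tub's ears are at (690,110) and (505,280). I'll push the near ear of each tub, since there's free space around both, and work out the approach.

```bash
cat >> h.py <<'E'
from scipy.spatial.transform import Rotation as Ro
R0=lambda q:Ro.from_quat(np.roll(q,-1))
def plan(C,th,sgn,rad=.113,gap=.03,z=.095):
    "stand gap behind the ear at angle th(deg); tangent dir = sgn(+1 ccw); tool -y... z axis along +-tangent"
    s=ctrl.sense(); R=R0(s["ee_rot"]); M=R.as_matrix(); t=np.radians(th)
    er=np.array([np.cos(t),np.sin(t)]); et=sgn*np.array([-er[1],er[0]])
    P=np.array([*(np.array(C)+rad*er-gap*et),z])
    print("pos",s["eef_pos"].round(4),"q6",s["joint_positions"][[0,5]].round(2)); print(M.round(3)); print("target",P.round(4),"shift mm",(M.T@(P-s["eef_pos"])*1e3).round(1))
    for k in(1,-1):
        zt=k*np.array([*et,0]); y=np.array([0,0,-1.]); N=np.c_[np.cross(y,zt),y,zt]
        print("z=%+d tangent, turn"%k,(R.inv()*Ro.from_matrix(N)).as_rotvec().round(3))
E
python3 - <<'E'
from h import *
plan((.528,.232),177.5,-1); plan((.539,-.214),130,1)
for uv,z in(((200,265),.05),((324,268),.05),((259,171),.09),((259,112),.2),((229,126),.11)): print(uv,w("top",uv,z).round(3))
E
```

```text
pos [0.1488 0.6063 0.2302] q6 [1.23 1.47]
[[ 0.239 -0.001 -0.971]
 [ 0.971 -0.002  0.239]
 [-0.002 -1.     0.   ]]
target [0.4138 0.207  0.095 ] shift mm [-324.3  135.8 -352.6]
z=+1 tangent, turn [ 1.000e-03  1.374e+00 -2.000e-03]
z=-1 tangent, turn [-2.000e-03 -1.768e+00 -1.000e-03]
pos [0.1488 0.6063 0.2302] q6 [1.23 1.47]
[[ 0.239 -0.001 -0.971]
 [ 0.971 -0.002  0.239]
 [-0.002 -1.     0.   ]]
target [ 0.4893 -0.1082  0.095 ] shift mm [-612.3  136.4 -501.1]
z=+1 tangent, turn [-0.001 -0.939 -0.002]
z=-1 tangent, turn [ 2.000e-03  2.203e+00 -1.000e-03]
(200, 265) [0.288 0.203 0.05 ]
(324, 268) [ 0.267 -0.213  0.05 ]
(259, 171) [ 0.596 -0.005  0.09 ]
(259, 112) [ 0.763 -0.011  0.2  ]
(229, 126) [0.749 0.092 0.11 ]
```

Request:
move_arm:
  deltas:
    - [-27,0,-29,0,0,0,1]
    - [-54,0,-58,0,0,0,1]
    - [-81,0,-88,0,0,0,1]
    - [-108,0,-118,0,0,0,1]
    - [-108,0,-118,0,0,0,1]

```text
clock: 0.52
eef_pos: [0.2399, 0.4684, 0.2305]
ee_rot: [-0.556, 0.559, 0.434, -0.436]
force: [-0.4, -0.1, -0.6]
finger_gap: 0.0256
```

Request:
move_arm:
  deltas:
    - [-27,0,-29,0,0,0,1]
    - [-54,0,-58,0,0,0,1]
    - [-81,0,-88,0,0,0,1]
    - [-108,0,-118,0,0,0,1]
    - [-108,0,-118,0,0,0,1]

```text
clock: 0.93
eef_pos: [0.3294, 0.3361, 0.2309]
ee_rot: [-0.557, 0.559, 0.434, -0.435]
force: [0.6, 1.7, -0.3]
finger_gap: 0.0001
```

Request:
move_arm:
  deltas:
    - [-27,0,-29,0,0,0,1]
    - [-54,0,-58,0,0,0,1]
    - [-81,0,-88,0,0,0,1]
    - [-108,0,-118,0,0,0,1]
    - [-108,0,-118,0,0,0,1]

```text
clock: 1.35
eef_pos: [0.419, 0.2035, 0.2312]
ee_rot: [-0.557, 0.559, 0.434, -0.434]
force: [0.4, 0.6, -0.8]
finger_gap: 0.0001
```

Request:
move_arm:
  deltas:
    - [0,0,0,0,0.11,0,1]
    - [0,0,0,0,0.22,0,1]
    - [0,0,0,0,0.33,0,1]
    - [0,0,0,0,0.44,0,1]
    - [0,0,0,0,0.46,0,1]

```text
clock: 1.77
eef_pos: [0.4151, 0.2084, 0.2309]
ee_rot: [0.642, -0.641, -0.297, 0.298]
force: [-0.1, 0.4, 0.4]
finger_gap: 0.0001
```

Request:
move_arm:
  deltas:
    - [0,0,0,0,0.11,0,1]
    - [0,0,0,0,0.22,0,1]
    - [0,0,0,0,0.33,0,1]
    - [0,0,0,0,0.44,0,1]
    - [0,0,0,0,0.46,0,1]

```text
clock: 2.18
eef_pos: [0.4151, 0.2084, 0.231]
ee_rot: [0.692, -0.692, -0.144, 0.144]
force: [0.8, 0.2, -0.1]
finger_gap: -0.0001
```

Request:
move_arm:
  deltas:
    - [0,0,0,0,0.11,0,1]
    - [0,0,0,0,0.22,0,1]
    - [0,0,0,0,0.33,0,1]
    - [0,0,0,0,0.44,0,1]
    - [0,0,0,0,0.454,0,1]

```text
clock: 2.6
eef_pos: [0.4153, 0.2082, 0.2311]
ee_rot: [0.707, -0.707, 0.015, -0.015]
force: [-0.5, -0.4, -0.9]
finger_gap: 0.0
```

Run:
```python
from h import *
plan((.528,.232),177.5,-1)
s=ctrl.sense();print(s["force"],s["joint_positions"],s["finger_gap"],s["clock"])
```

```text
pos [0.4153 0.2082 0.2311] q6 [0.33 1.94]
[[ 0.999 -0.     0.043]
 [-0.043  0.     0.999]
 [-0.    -1.     0.   ]]
target [0.4138 0.207  0.095 ] shift mm [ -1.4 136.1  -1.3]
z=+1 tangent, turn [-0.     0.001 -0.   ]
z=-1 tangent, turn [-1.000e-03 -3.141e+00  0.000e+00]
[-0.53040251 -0.43203431 -0.88933854] [ 3.25361902e-01 -9.95976264e-03 -3.57437922e-01  1.22368454e+00
  1.58227389e-04  1.93900111e+00] 3.6907719036653295e-05 2.6
```

Request:
move_arm:
  deltas:
    - [0,25,0,0,0,0,1]
    - [0,50,0,0,0,0,1]
    - [0,75,0,0,0,0,1]
    - [0,100,0,0,0,0,1]
    - [0,105,0,0,0,0,1]

```text
clock: 3.02
eef_pos: [0.4121, 0.207, 0.1224]
ee_rot: [-0.706, 0.708, -0.017, 0.011]
force: [-0.5, -0.8, 0.1]
finger_gap: 0.0006
```

Request:
move_arm:
  deltas:
    - [0,10,0,0,0,0,1]
    - [0,20,0,0,0,0,1]
    - [0,30,0,0,0,0,1]
    - [0,30,0,0,0,0,1]
    - [0,30,0,0,0,0,1]

```text
clock: 3.43
eef_pos: [0.4156, 0.2079, 0.0963]
ee_rot: [-0.707, 0.707, -0.015, 0.015]
force: [0.3, -1.0, -0.3]
finger_gap: -0.0
```

Run:
```python
from h import *
im=ctrl.get_image("top")
k=lambda a,x,y:cv2.resize(a[y-50:y+50,x-50:x+50],(400,400),interpolation=cv2.INTER_CUBIC)
cv2.imwrite("pics/c1.png",np.hstack([k(im,188,200),k(ctrl.get_image("scene"),318,185)]))
```

```text
(no output)
```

View pics/c1.png

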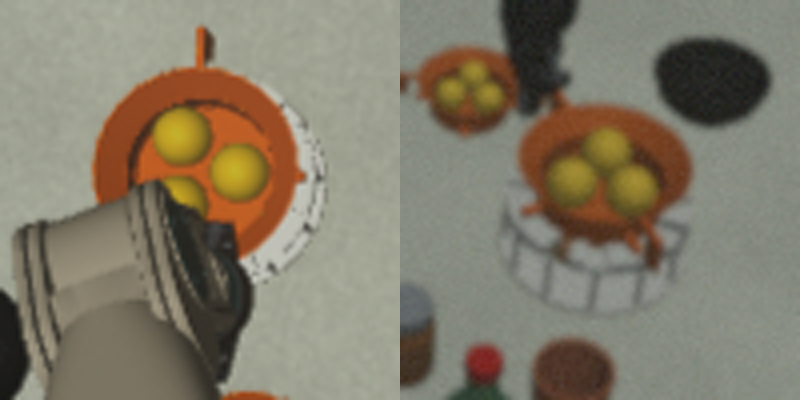

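The top view shows the tub still where it was. In the scene crop the shut fingers at (525,105) stand beside the near ear at (560,95), on the correct side. Now I'll approach until contact.

Request:
move_arm:
  deltas:
    - [0,0,4,0,0,0,1]
    - [0,0,8,0,0,0,1]
    - [0,0,11,0,0,0,1]
    - [0,0,13,0,0,0,1]
    - [0,0,13,0,0,0,1]

```text
clock: 3.95
eef_pos: [0.4164, 0.2215, 0.0965]
ee_rot: [0.707, -0.707, 0.015, -0.015]
force: [0.0, 0.3, -0.1]
finger_gap: -0.0001
```

Request:
move_arm:
  deltas:
    - [0.1,0,2,0,0.02,0,1]
    - [0.1,0,4,0,0.035,0,1]
    - [0.1,0,5,0,0.045,0,1]
    - [0.2,0,6,0,0.055,0,1]
    - [0.2,0,6,0,0.055,0,1]

```text
clock: 4.37
eef_pos: [0.4164, 0.2268, 0.0962]
ee_rot: [-0.706, 0.706, -0.035, 0.035]
force: [-1.3, -0.3, -0.1]
finger_gap: 0.0
```

Request:
move_arm:
  deltas:
    - [0.1,0,2,0,0.02,0,1]
    - [0.1,0,4,0,0.035,0,1]
    - [0.1,0,5,0,0.045,0,1]
    - [0.2,0,6,0,0.055,0,1]
    - [0.2,0,6,0,0.055,0,1]

```text
clock: 4.78
eef_pos: [0.4171, 0.2328, 0.0961]
ee_rot: [-0.705, 0.705, -0.055, 0.054]
force: [-1.0, -0.9, -0.1]
finger_gap: 0.0003
```

Request:
move_arm:
  deltas:
    - [0.1,0,2,0,0.02,0,1]
    - [0.1,0,4,0,0.035,0,1]
    - [0.1,0,5,0,0.045,0,1]
    - [0.2,0,6,0,0.055,0,1]
    - [0.2,0,6,0,0.055,0,1]

```text
clock: 5.2
eef_pos: [0.4186, 0.239, 0.0963]
ee_rot: [0.703, -0.703, 0.074, -0.074]
force: [-0.1, -0.6, -0.2]
finger_gap: -0.0004
```

```bash
cat >> h.py <<'E'
def far(nm):
    im=ctrl.get_image("top"); hsv=cv2.cvtColor(im,cv2.COLOR_BGR2HSV)
    lo,hi,C=dict(o=((3,120,70),(13,255,255),(.528,.232)),b=((108,120,50),(128,255,255),(.539,-.214)))[nm]
    m=cv2.inRange(hsv,lo,hi); ys,xs=np.nonzero(m); P=np.array([w("top",(a,b),.11) for a,b in zip(xs,ys)])-[*C,.11]
    r=np.hypot(*P[:,:2].T); s=(r>.1)&(r<.125); a=np.degrees(np.arctan2(P[s,1],P[s,0]))
    k=np.abs(a)<90; print("far ear",a[k].mean().round(1),k.sum(),"near",(a[~k]%360).mean().round(1),(~k).sum())
    S=ctrl.sense(); d=S["eef_pos"][:2]-C; print("finger ang %.1f r %.4f"%(np.degrees(np.arctan2(d[1],d[0])),np.hypot(*d)),S["force"].round(1))
E
python3 -c "
from h import *
far('o')"
```

```text
far ear -6.9 18 near nan 0
finger ang 176.4 r 0.1095 [-1.1 -1.1 -0.5]h.py:26: RuntimeWarning: Mean of empty slice.
  k=np.abs(a)<90; print("far ear",a[k].mean().round(1),k.sum(),"near",(a[~k]%360).mean().round(1),(~k).sum())
  ret = ret.dtype.type(ret / rcount)
```

Request:
move_arm:
  deltas:
    - [0.1,0,2,0,0.02,0,1]
    - [0.1,0,4,0,0.035,0,1]
    - [0.1,0,5,0,0.045,0,1]
    - [0.2,0,6,0,0.055,0,1]
    - [0.2,0,6,0,0.055,0,1]

```text
clock: 5.67
eef_pos: [0.4201, 0.2448, 0.0964]
ee_rot: [0.701, -0.701, 0.093, -0.093]
force: [-0.8, -0.7, -0.4]
finger_gap: -0.0003
```

Request:
move_arm:
  deltas:
    - [0,0,1,0,0.01,0,1]
    - [0.1,0,2,0,0.02,0,1]
    - [0.1,0,3,0,0.027,0,1]
    - [0.1,0,4,0,0.036,0,1]
    - [0.1,0,4,0,0.036,0,1]

```text
clock: 6.08
eef_pos: [0.4212, 0.2486, 0.0963]
ee_rot: [0.699, -0.699, 0.106, -0.106]
force: [-1.7, -1.3, 0.3]
finger_gap: 0.0002
```

```bash
python3 -W ignore -c "
from h import *
far('o')"
```

```text
far ear -12.0 16 near nan 0
finger ang 171.2 r 0.1081 [-1.  -0.9 -0.3]
```

Request:
move_arm:
  deltas:
    - [0,0,1,0,0.01,0,1]
    - [0,0,2,0,0.02,0,1]
    - [-0.2,0,3,0,0.027,0,1]
    - [-0.2,0,4,0,0.036,0,1]
    - [-0.2,0,4,0,0.036,0,1]

```text
clock: 6.55
eef_pos: [0.4222, 0.2525, 0.0963]
ee_rot: [0.697, -0.697, 0.118, -0.118]
force: [-1.3, -1.0, 0.7]
finger_gap: 0.0
```

Request:
move_arm:
  deltas:
    - [0,0,1,0,0.01,0,1]
    - [0,0,2,0,0.02,0,1]
    - [-0.2,0,3,0,0.027,0,1]
    - [-0.2,0,4,0,0.036,0,1]
    - [-0.2,0,4,0,0.036,0,1]

```text
clock: 6.97
eef_pos: [0.4234, 0.2563, 0.0963]
ee_rot: [0.695, -0.695, 0.131, -0.131]
force: [-1.9, -0.8, 0.2]
finger_gap: 0.0003
```

Request:
move_arm:
  deltas:
    - [0,0,1,0,0.01,0,1]
    - [0,0,2,0,0.02,0,1]
    - [-0.2,0,3,0,0.027,0,1]
    - [-0.2,0,4,0,0.036,0,1]
    - [-0.2,0,4,0,0.036,0,1]

```text
clock: 7.38
eef_pos: [0.4247, 0.2601, 0.0963]
ee_rot: [0.693, -0.692, 0.143, -0.143]
force: [-1.1, -0.9, -0.3]
finger_gap: -0.0002
```

```bash
python3 -W ignore -c "
from h import *
far('o')"
```

```text
far ear -18.2 16 near nan 0
finger ang 164.8 r 0.1071 [-1.3 -1.3  0.2]
```

Request:
move_arm:
  deltas:
    - [-0.1,0,1,0,0.01,0,1]
    - [-0.2,0,2,0,0.02,0,1]
    - [-0.4,0,3,0,0.027,0,1]
    - [-0.5,0,4,0,0.036,0,1]
    - [-0.5,0,4,0,0.036,0,1]

```text
clock: 7.85
eef_pos: [0.4258, 0.264, 0.0963]
ee_rot: [0.69, -0.69, 0.156, -0.156]
force: [-1.0, -0.6, -1.0]
finger_gap: 0.0
```

Request:
move_arm:
  deltas:
    - [-0.1,0,1,0,0.01,0,1]
    - [-0.2,0,2,0,0.02,0,1]
    - [-0.4,0,3,0,0.027,0,1]
    - [-0.5,0,4,0,0.036,0,1]
    - [-0.5,0,4,0,0.036,0,1]

```text
clock: 8.27
eef_pos: [0.4279, 0.2683, 0.0968]
ee_rot: [0.687, -0.686, 0.168, -0.169]
force: [-1.0, -0.4, 0.0]
finger_gap: 0.0002
```

Request:
move_arm:
  deltas:
    - [-0.1,0,1,0,0.01,0,1]
    - [-0.2,0,2,0,0.02,0,1]
    - [-0.4,0,3,0,0.027,0,1]
    - [-0.5,0,4,0,0.036,0,1]
    - [-0.5,0,4,0,0.036,0,1]

```text
clock: 8.68
eef_pos: [0.4285, 0.2716, 0.0964]
ee_rot: [0.684, -0.684, 0.18, -0.181]
force: [0.3, 0.6, 0.1]
finger_gap: 0.0004
```

```bash
python3 -W ignore -c "
from h import *
far('o')"
```

```text
far ear -28.2 17 near nan 0
finger ang 158.4 r 0.1071 [-0.   0.5  0.4]
```

The force dropped to zero and the tub ran about 3.5° ahead of the finger, so the feet have probably dropped into their seats. I'll check with the scene camera.

```bash
cat >> h.py <<'E'
def rim(img,nm):
    hsv=cv2.cvtColor(img,cv2.COLOR_BGR2HSV)
    lo,hi,c=dict(o=((3,110,60),(14,255,255),(319,180)),b=((108,110,40),(128,255,255),(208,212)))[nm]
    m=cv2.inRange(hsv,lo,hi); x,y=c; r=m[y-30:y+30,x-30:x+30]
    # row of the upper rim edge per column, and columns extents
    return [(x-30+j,y-30+int(np.argmax(r[:,j]>0))) for j in range(8,53,4)]
E
python3 - <<'E'
from h import *
a=cv2.imread("pics/scene0.png"); b=ctrl.get_image("scene"); cv2.imwrite("pics/scene1.png",b)
k=lambda a,x,y:cv2.resize(a[y-40:y+40,x-40:x+40],(400,400),interpolation=cv2.INTER_CUBIC)
cv2.imwrite("pics/c2.png",np.hstack([k(a,318,185),k(b,318,185)]))
print(rim(a,"o"));print(rim(b,"o"))
print(p("scene",(.528,.232,.12)),p("scene",(.528,.232,.114)),p("scene",(.528,.232,.09)))
E
```

```text
[(297, 152), (301, 166), (305, 163), (309, 160), (313, 162), (317, 162), (321, 162), (325, 163), (329, 164), (333, 167), (337, 169), (341, 150)]
[(297, 153), (301, 168), (305, 165), (309, 163), (313, 162), (317, 161), (321, 163), (325, 164), (329, 165), (333, 167), (337, 171), (341, 150)]
(np.float64(318.185086168743), np.float64(174.15256061569164)) (np.float64(318.0023367201723), np.float64(175.2932377418646)) (np.float64(317.28226018794135), np.float64(179.78777841399105))
```

View pics/c2.png

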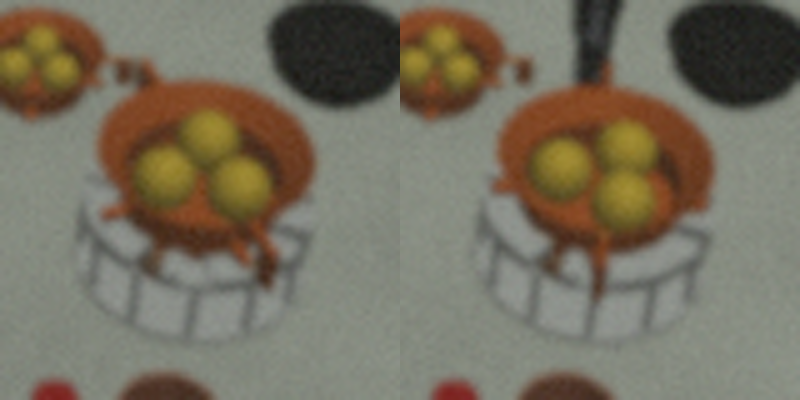

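Crops: the rim moved down about 1 px (crop rows 80 to 86). That matches the 6 mm drop (1.1 px predicted), not a nesting drop (over 4.5 px), and the tub looks level. I'll confirm with a very gentle touch: about 6.5 mm of free gap, then small steps.

Request:
move_arm:
  deltas:
    - [-0.1,0,1,0,0.01,0,1]
    - [-0.2,0,2,0,0.02,0,1]
    - [-0.4,0,3,0,0.03,0,1]
    - [-0.6,0,5,0,0.05,0,1]
    - [-0.6,0,5,0,0.05,0,1]

```text
clock: 9.2
eef_pos: [0.4298, 0.2758, 0.0962]
ee_rot: [-0.678, 0.679, -0.198, 0.198]
force: [-1.2, -1.9, 1.6]
finger_gap: -0.0001
```

Request:
move_arm:
  deltas:
    - [0,0,0.5,0,0,0,1]
    - [0,0,1,0,0,0,1]
    - [0,0,1,0,0,0,1]
    - [0,0,1,0,0,0,1]

```text
clock: 9.53
eef_pos: [0.4299, 0.2761, 0.0961]
ee_rot: [-0.678, 0.68, -0.198, 0.197]
force: [-2.9, -3.5, 3.3]
finger_gap: 0.0002
```

The force is climbing while the finger stands still (0.3 mm of 1 mm moved, 5.6 N), so the seat is firm. I'll back off, then rise.

Request:
move_arm:
  deltas:
    - [0,0,-5,0,0,0,1]
    - [0,0,-10,0,0,0,1]
    - [0,0,-18,0,0,0,1]
    - [0,0,-18,0,0,0,1]

```text
clock: 9.87
eef_pos: [0.4202, 0.2607, 0.0962]
ee_rot: [-0.679, 0.679, -0.198, 0.197]
force: [-0.6, -0.5, -0.3]
finger_gap: -0.0004
```

Request:
move_arm:
  deltas:
    - [0,-30,0,0,0,0,1]
    - [0,-60,0,0,0,0,1]
    - [0,-90,0,0,0,0,1]
    - [0,-130,0,0,0,0,1]
    - [0,-130,0,0,0,0,1]

```text
clock: 10.28
eef_pos: [0.4259, 0.2639, 0.2346]
ee_rot: [0.683, -0.675, 0.194, -0.201]
force: [1.3, 0.3, 0.2]
finger_gap: 0.0
```

```bash
python3 -W ignore - <<'E'
from h import *
far('o'); plan((.539,-.214),130,1,rad=.115); print(ctrl.sense()["joint_positions"].round(2))
a=cv2.imread("pics/scene0.png"); b=ctrl.get_image("scene"); cv2.imwrite("pics/scene2.png",b)
print(rim(a,"o"));print(rim(b,"o"))
E
```

```text
far ear -29.6 17 near 152.7 1
finger ang 163.1 r 0.1079 [ 0.5 -0.5 -0.9]
pos [0.4247 0.2633 0.2315] q6 [0.43 2.56]
[[ 0.844  0.01   0.536]
 [-0.536  0.005  0.844]
 [ 0.006 -1.     0.01 ]]
target [ 0.4881 -0.1066  0.095 ] shift mm [ 251.1  135.3 -279.6]
z=+1 tangent, turn [ 0.006 -2.835  0.015]
z=-1 tangent, turn [-0.011  0.307  0.004]
[ 0.43  0.05 -0.3   1.21  0.    2.56]
[(297, 152), (301, 166), (305, 163), (309, 160), (313, 162), (317, 162), (321, 162), (325, 163), (329, 164), (333, 167), (337, 169), (341, 150)]
[(297, 153), (301, 168), (305, 165), (309, 163), (313, 163), (317, 162), (321, 163), (325, 164), (329, 165), (333, 168), (337, 171), (341, 150)]
```

Request:
move_arm:
  deltas:
    - [25,0,-28,0,0.06,0,1]
    - [50,0,-56,0,0.12,0,1]
    - [75,0,-84,0,0.18,0,1]
    - [100,0,-112,0,0.25,0,1]
    - [125,0,-140,0,0.305,0,1]

```text
clock: 10.8
eef_pos: [0.4504, 0.075, 0.2246]
ee_rot: [-0.64, 0.641, -0.3, 0.298]
force: [0.8, -0.3, 0.5]
finger_gap: -0.0001
```

```bash
python3 -W ignore - <<'E'
from h import *
plan((.539,-.214),130,1,rad=.115)
E
```

```text
pos [0.4504 0.075  0.2246] q6 [0.02 2.47]
[[ 0.642 -0.002  0.767]
 [-0.767  0.     0.642]
 [-0.002 -1.    -0.002]]
target [ 0.4881 -0.1066  0.095 ] shift mm [163.6 129.5 -87.5]
z=+1 tangent, turn [3.000e-03 3.141e+00 3.000e-03]
z=-1 tangent, turn [ 0.002 -0.001 -0.002]
```

Request:
move_arm:
  deltas:
    - [34,0,-18,0,0,0,1]
    - [68,0,-36,0,0,0,1]
    - [102,0,-54,0,0,0,1]
    - [136,0,-72,0,0,0,1]
    - [155,0,-84,0,0,0,1]

```text
clock: 11.22
eef_pos: [0.487, -0.0995, 0.2246]
ee_rot: [-0.64, 0.641, -0.3, 0.299]
force: [0.7, 0.6, 0.6]
finger_gap: -0.0002
```

Request:
move_arm:
  deltas:
    - [0,20,0,0,0,0,1]
    - [0,40,0,0,0,0,1]
    - [0,60,0,0,0,0,1]
    - [0,80,0,0,0,0,1]
    - [0,80,0,0,0,0,1]

```text
clock: 11.63
eef_pos: [0.4824, -0.0949, 0.1407]
ee_rot: [-0.641, 0.641, -0.302, 0.295]
force: [-1.1, 0.2, 0.3]
finger_gap: -0.0001
```

```bash
python3 -W ignore - <<'E'
from h import *
plan((.539,-.214),130,1,rad=.115)
far('b')
E
```

```text
pos [ 0.4824 -0.0949  0.1407] q6 [-0.33  2.12]
[[ 0.644 -0.01   0.765]
 [-0.765  0.004  0.644]
 [-0.009 -1.    -0.005]]
target [ 0.4881 -0.1066  0.095 ] shift mm [13.1 45.6 -3. ]
z=+1 tangent, turn [-0.015 -3.14  -0.009]
z=-1 tangent, turn [ 0.005  0.001 -0.009]
far ear -49.4 12 near nan 0
finger ang 114.9 r 0.1310 [-0.6  1.4  0.7]
```

Request:
move_arm:
  deltas:
    - [10,0,0,0,0,0,1]
    - [10,15,0,0,0,0,1]
    - [10,30,0,0,0,0,1]
    - [10,44,0,0,0,0,1]
    - [10,44,0,0,0,0,1]

```text
clock: 12.1
eef_pos: [0.4932, -0.104, 0.1013]
ee_rot: [-0.641, 0.641, -0.299, 0.298]
force: [-1.2, -0.2, -0.5]
finger_gap: 0.0002
```

Request:
move_arm:
  deltas:
    - [0,0,-5,0,0,0,1]
    - [0,0,-10,0,0,0,1]
    - [0,0,-13,0,0,0,1]
    - [0,0,-13,0,0,0,1]

```text
clock: 12.43
eef_pos: [0.4839, -0.113, 0.1035]
ee_rot: [-0.641, 0.641, -0.298, 0.299]
force: [0.1, 0.6, 0.7]
finger_gap: -0.0003
```

```bash
python3 -W ignore - <<'E'
from h import *
far('b')
b=ctrl.get_image("scene"); t=ctrl.get_image("top")
k=lambda a,x,y:cv2.resize(a[y-40:y+40,x-40:x+40],(400,400),interpolation=cv2.INTER_CUBIC)
cv2.imwrite("pics/c3.png",np.hstack([k(t,320,190),k(b,208,212)]))
E
```

```text
far ear -49.4 12 near nan 0
finger ang 118.5 r 0.1151 [ 0.7  0.7 -0.1]
```

View pics/c3.png

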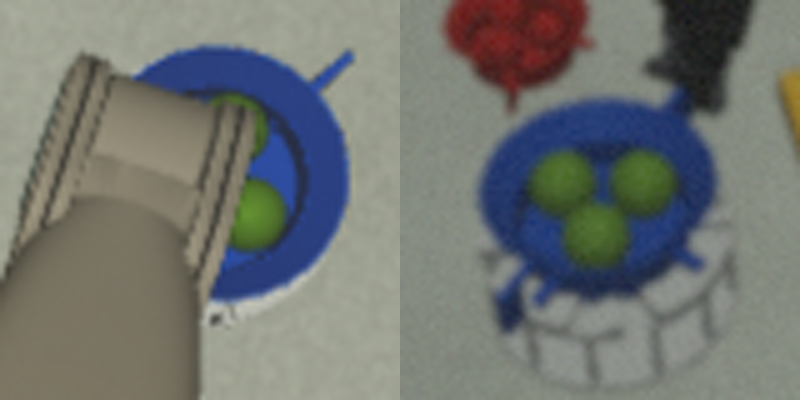

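The far ear is at top crop (335,70). In the scene the shut fingers at (715,95) stand on the +y side of the near ear at (680,100), which is the correct side. I'll lower a little and push.

Request:
move_arm:
  deltas:
    - [0,4,0,0,0,0,1]
    - [0,8,0,0,0,0,1]
    - [0,8,-2,0,-0.02,0,1]
    - [0,8,-4,0,-0.035,0,1]
    - [0.1,8,-6,0,-0.055,0,1]

```text
clock: 13.0
eef_pos: [0.4787, -0.1161, 0.094]
ee_rot: [-0.649, 0.649, -0.28, 0.28]
force: [0.1, -0.4, 0.8]
finger_gap: -0.0001
```

Request:
move_arm:
  deltas:
    - [0,0,-2,0,-0.02,0,1]
    - [0,0,-4,0,-0.035,0,1]
    - [0,0,-5,0,-0.045,0,1]
    - [0,0,-6,0,-0.055,0,1]
    - [0,0,-6,0,-0.055,0,1]

```text
clock: 13.42
eef_pos: [0.4746, -0.1204, 0.0944]
ee_rot: [-0.657, 0.657, -0.262, 0.263]
force: [-0.6, -0.5, -0.3]
finger_gap: 0.0
```

```bash
python3 -W ignore -c "
from h import *
far('b')"
```

```text
far ear -48.7 9 near nan 0
finger ang 124.5 r 0.1135 [-0.8  0.8  0.9]
```

Request:
move_arm:
  deltas:
    - [0,0,-2,0,-0.02,0,1]
    - [0,0,-4,0,-0.035,0,1]
    - [0,0,-5,0,-0.045,0,1]
    - [0,0,-6,0,-0.055,0,1]
    - [0,0,-6,0,-0.055,0,1]

```text
clock: 13.88
eef_pos: [0.4704, -0.1246, 0.0943]
ee_rot: [0.664, -0.663, 0.244, -0.244]
force: [0.1, 2.4, -0.2]
finger_gap: -0.0002
```

Request:
move_arm:
  deltas:
    - [0,0,-2,0,-0.02,0,1]
    - [0,0,-4,0,-0.035,0,1]
    - [0,0,-5,0,-0.045,0,1]
    - [0,0,-6,0,-0.055,0,1]
    - [0,0,-6,0,-0.055,0,1]

```text
clock: 14.3
eef_pos: [0.4664, -0.1294, 0.0943]
ee_rot: [-0.67, 0.67, -0.226, 0.226]
force: [1.3, 2.2, -0.5]
finger_gap: -0.0002
```

```bash
python3 -W ignore -c "
from h import *
far('b')"
```

```text
far ear -42.8 10 near nan 0
finger ang 130.6 r 0.1114 [-0.3  2.3  0.5]
```

Request:
move_arm:
  deltas:
    - [0,0,-2,0,-0.02,0,1]
    - [0,0,-4,0,-0.035,0,1]
    - [-0.2,0,-5,0,-0.045,0,1]
    - [-0.3,0,-6,0,-0.055,0,1]
    - [-0.3,0,-6,0,-0.055,0,1]

```text
clock: 14.77
eef_pos: [0.4626, -0.134, 0.0943]
ee_rot: [-0.676, 0.676, -0.208, 0.207]
force: [0.5, 2.5, 0.8]
finger_gap: -0.0001
```

Request:
move_arm:
  deltas:
    - [0,0,-1,0,-0.01,0,1]
    - [-0.1,0,-2,0,-0.02,0,1]
    - [-0.2,0,-3,0,-0.027,0,1]
    - [-0.3,0,-4,0,-0.036,0,1]
    - [-0.3,0,-4,0,-0.036,0,1]

```text
clock: 15.18
eef_pos: [0.4601, -0.1371, 0.0943]
ee_rot: [-0.68, 0.68, -0.195, 0.195]
force: [-0.6, 1.5, 0.4]
finger_gap: -0.0002
```

```bash
python3 -W ignore -c "
from h import *
far('b')"
```

```text
far ear -37.6 13 near nan 0
finger ang 135.7 r 0.1101 [-0.2  2.9 -0.2]
```

Request:
move_arm:
  deltas:
    - [0,0,-1,0,-0.01,0,1]
    - [-0.1,0,-2,0,-0.02,0,1]
    - [-0.2,0,-3,0,-0.027,0,1]
    - [-0.4,0,-4,0,-0.036,0,1]
    - [-0.4,0,-4,0,-0.036,0,1]

```text
clock: 15.65
eef_pos: [0.4577, -0.1403, 0.0943]
ee_rot: [-0.683, 0.683, -0.183, 0.183]
force: [0.5, 2.5, 0.0]
finger_gap: -0.0004
```

```bash
python3 -W ignore -c "
from h import *
far('b')"
```

```text
far ear -35.4 12 near nan 0
finger ang 137.8 r 0.1097 [-0.2  1.   0.2]
```

Request:
move_arm:
  deltas:
    - [0,0,-1,0,-0.01,0,1]
    - [-0.1,0,-2,0,-0.02,0,1]
    - [-0.2,0,-3,0,-0.027,0,1]
    - [-0.4,0,-4,0,-0.036,0,1]
    - [-0.4,0,-4,0,-0.036,0,1]

```text
clock: 16.12
eef_pos: [0.4554, -0.1436, 0.0943]
ee_rot: [-0.686, 0.686, -0.171, 0.171]
force: [-1.1, 2.8, -0.3]
finger_gap: -0.0
```

```bash
python3 -W ignore -c "
from h import *
far('b')"
```

```text
far ear -33.3 12 near nan 0
finger ang 139.9 r 0.1093 [-0.6  1.2  0.6]
```

Request:
move_arm:
  deltas:
    - [0,0,-1,0,-0.01,0,1]
    - [-0.1,0,-2,0,-0.02,0,1]
    - [-0.2,0,-3,0,-0.027,0,1]
    - [-0.4,0,-4,0,-0.036,0,1]
    - [-0.4,0,-4,0,-0.036,0,1]

```text
clock: 16.58
eef_pos: [0.4533, -0.1473, 0.0943]
ee_rot: [-0.689, 0.69, -0.158, 0.158]
force: [-0.6, 0.7, -0.6]
finger_gap: 0.0003
```

```bash
python3 -W ignore -c "
from h import *
far('b')"
```

```text
far ear -31.1 13 near nan 0
finger ang 142.1 r 0.1085 [-0.3  1.8 -0.2]
```

Request:
move_arm:
  deltas:
    - [0,0,-1,0,-0.01,0,1]
    - [-0.2,0,-2,0,-0.02,0,1]
    - [-0.3,0,-3,0,-0.027,0,1]
    - [-0.5,0,-4,0,-0.036,0,1]
    - [-0.5,0,-4,0,-0.036,0,1]

```text
clock: 17.05
eef_pos: [0.4512, -0.1507, 0.0945]
ee_rot: [-0.692, 0.692, -0.146, 0.146]
force: [-0.3, -0.1, -0.1]
finger_gap: -0.0003
```

```bash
python3 -W ignore -c "
from h import *
far('b')"
```

```text
far ear -24.9 13 near nan 0
finger ang 144.1 r 0.1083 [ 1.   0.1 -0.9]
```

The force went to zero and the tub jumped 4° ahead of the finger, so it has dropped. I'll check the rim height numerically, then give it a gentle touch.

Run:
```python
from h import *
a=cv2.imread("pics/scene0.png"); b=ctrl.get_image("scene"); cv2.imwrite("pics/scene3.png",b)
print(rim(a,"b"));print(rim(b,"b"))
k=lambda a,x,y:cv2.resize(a[y-40:y+40,x-40:x+40],(400,400),interpolation=cv2.INTER_CUBIC)
cv2.imwrite("pics/c4.png",np.hstack([k(a,208,212),k(b,208,212)]))
```

```text
[(186, 204), (190, 199), (194, 196), (198, 194), (202, 193), (206, 193), (210, 192), (214, 193), (218, 194), (222, 192), (226, 198), (230, 207)]
[(186, 205), (190, 200), (194, 198), (198, 196), (202, 194), (206, 193), (210, 193), (214, 192), (218, 194), (222, 197), (226, 200), (230, 207)]
```

View pics/c4.png

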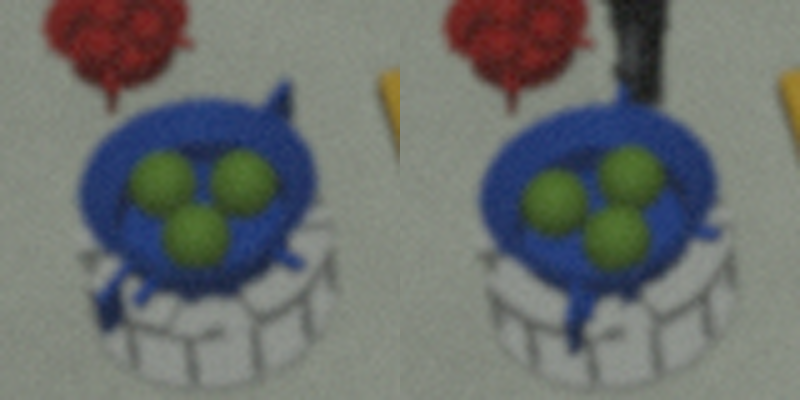

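Request:
move_arm:
  deltas:
    - [-0.1,0,-1,0,-0.01,0,1]
    - [-0.2,0,-2,0,-0.02,0,1]
    - [-0.4,0,-4,0,-0.04,0,1]
    - [-0.6,0,-5,0,-0.05,0,1]
    - [-0.6,0,-5,0,-0.05,0,1]

```text
clock: 17.57
eef_pos: [0.4485, -0.1544, 0.0943]
ee_rot: [0.695, -0.695, 0.128, -0.129]
force: [0.3, 0.7, 0.4]
finger_gap: -0.0
```

The blue rim dropped about 1 px (crop rows 98 to 104), matching the 6 mm seat, and it sits level with no nesting. I'll continue the touch check in small steps.

Request:
move_arm:
  deltas:
    - [-0.1,0,-0.5,0,-0.005,0,1]
    - [-0.1,0,-1,0,-0.01,0,1]
    - [-0.2,0,-2,0,-0.02,0,1]
    - [-0.2,0,-2,0,-0.02,0,1]

```text
clock: 17.9
eef_pos: [0.4475, -0.156, 0.0943]
ee_rot: [0.697, -0.696, 0.122, -0.121]
force: [0.9, 2.3, -0.0]
finger_gap: -0.0003
```

Request:
move_arm:
  deltas:
    - [0,0,-0.5,0,0,0,1]
    - [0,0,-1,0,0,0,1]
    - [0,0,-1,0,0,0,1]
    - [0,0,-1,0,0,0,1]

```text
clock: 18.23
eef_pos: [0.4472, -0.1565, 0.0943]
ee_rot: [0.697, -0.696, 0.122, -0.122]
force: [1.3, 4.2, 1.8]
finger_gap: 0.0004
```

Request:
move_arm:
  deltas:
    - [0,0,-0.5,0,0,0,1]
    - [0,0,-1,0,0,0,1]
    - [0,0,-1,0,0,0,1]
    - [0,0,-1,0,0,0,1]

```text
clock: 18.57
eef_pos: [0.447, -0.1571, 0.0943]
ee_rot: [0.697, -0.696, 0.122, -0.122]
force: [1.1, 5.8, 0.9]
finger_gap: 0.0002
```

The seat holds firm, with the force well above the sliding level. I'll back off, rise and do a final check.

Request:
move_arm:
  deltas:
    - [0,0,6,0,0,0,1]
    - [0,0,12,0,0,0,1]
    - [0,0,20,0,0,0,1]
    - [0,0,20,0,0,0,1]

```text
clock: 18.9
eef_pos: [0.454, -0.1386, 0.0943]
ee_rot: [-0.696, 0.697, -0.121, 0.121]
force: [0.1, 0.2, -0.5]
finger_gap: -0.0002
```

Request:
move_arm:
  deltas:
    - [0,-30,0,0,0,0,1]
    - [0,-60,0,0,0,0,1]
    - [0,-90,0,0,0,0,1]
    - [0,-130,0,0,0,0,1]
    - [0,-130,0,0,0,0,1]

```text
clock: 19.32
eef_pos: [0.4584, -0.1415, 0.2322]
ee_rot: [-0.695, 0.698, -0.117, 0.126]
force: [0.7, -0.4, 0.6]
finger_gap: -0.0002
```

Request:
move_arm:
  deltas:
    - [-20,0,20,0,0,0,1]
    - [-40,0,40,0,0,0,1]
    - [-60,0,60,0,0,0,1]
    - [-60,0,100,0,0,0,1]
    - [-60,0,100,0,0,0,1]

```text
clock: 19.73
eef_pos: [0.4316, -0.0202, 0.2244]
ee_rot: [0.698, -0.696, 0.119, -0.12]
force: [-0.5, -1.0, -0.2]
finger_gap: 0.0001
```

```bash
python3 -W ignore - <<'E'
from h import *
far('o'); far('b')
a=cv2.imread("pics/scene0.png"); b=ctrl.get_image("scene"); cv2.imwrite("pics/f.png",cv2.resize(b[110:290,150:370],(800,655),interpolation=cv2.INTER_CUBIC)[:600])
for n in "ob": print(n,np.array(rim(b,n))[:,1]-np.array(rim(a,n))[:,1])
print(ctrl.sense()["dq"].round(3))
E
```

```text
far ear -29.6 17 near 148.7 16
finger ang -110.8 r 0.2721 [-0.3 -0.8 -0.5]
far ear -23.6 14 near 155.4 13
finger ang 119.5 r 0.2185 [-0.4  0.3 -0.3]
o [1 2 2 4 1 1 1 1 1 0 2 0]
b [1 1 1 2 1 1 1 1 1 5 2 2]
[-0.036  0.004  0.003  0.005  0.003  0.002]
```

View pics/f.png

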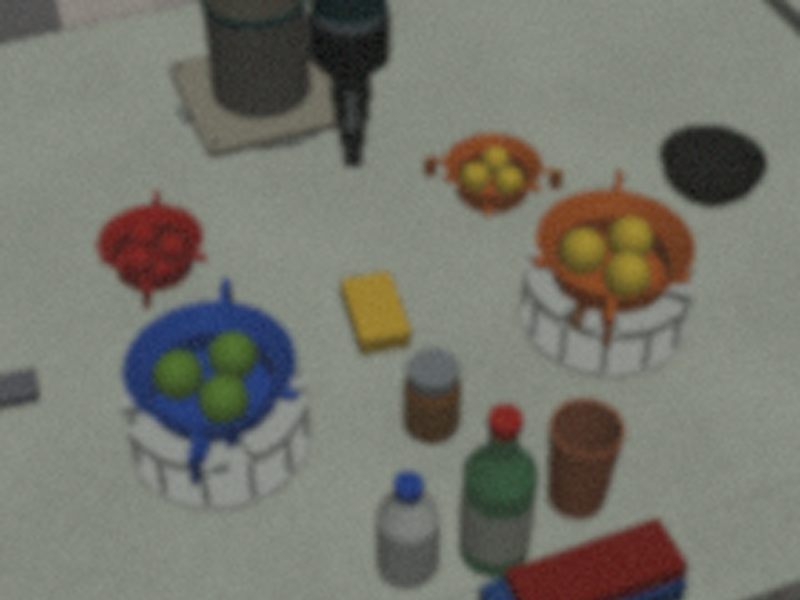

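Both tubs stand level: orange at (615,245), blue at (210,370). Both rims are about 1 px lower all round, bystanders look undisturbed and the arm is clear.

```bash
python3 -c "
from bench import ctrl
print(ctrl.finish_job())"
```

```text
the job is handed in; nothing more can be done
None
```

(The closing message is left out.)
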